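# Slide the serving board until its handle hangs over the slab's edge

## Robot

A 6-joint arm with a two-finger parallel gripper is mounted at the origin on a cart in front of the work surface, level with it; the furniture and walls round the work are solid. World frame = base frame: x ahead of the robot, y to its left, z up, the work surface at z = 0. Lengths are in m, angles in rad, forces in N, time in s.
With the tool pointing down it reaches from about 0.325 to 0.775 m from the base axis. Payload 5.5 kg.
Tool frame: the origin (TCP) lies midway between the tips of the shut fingers; the grasp point (between the pads) lies 19 mm behind it (manip.tcp_to_grasp is the distance from the TCP to the grasp point, in m); z points along the fingers, y is the direction in which the jaws open and shut (so a half turn about z gives the same grasp; the last joint's range is limited). The gripper opens to 85 mm and grips with 20 to 120 N. Pads are 22 mm wide; open, the fingers measure 114 mm over their backs; the gripper's body (76 mm by 85 mm) begins 54 mm behind the grasp point. The pads swing forward as they close: fully open they stand 13 mm farther back than shut.
Start: joints at [-1.281, 0.091, 1.231, -0, 1.82, -0.057], TCP at [0.204, -0.564, 0.231] pointing down, gripper open.
Joint ranges: [-2.87, 2.87], [-0.86, 2.18], [0.17, 2.46], [-1.51, 4.65], [0.06, 2.69], [-2.65, 2.65]. Speed limits (rad/s): [2.57, 2.57, 3.01, 3.14, 3.14, 3.14].

## Interface

Orientations are given as a rotation vector (axis times angle).
In Python, from workcell import manip gives the robot as it stands.
- The arm moves only by the tool drive_tool, never from a script. Its argument "motion" is a list of rows, each an object of numbers: "dx", "dy", "dz": the shift along the tool's x, y, z in mm; "rx", "ry", "rz": the turn, a rotation vector about the tool's x, y, z in degrees; "grip": the opening, from -1 (shut) to 1 (fully open), so that 0 is half open. A call has 1 to 5 rows; each row is the pose to reach, as a shift and turn from the pose measured when the call began, along the tool's axes at that moment; what a row does not reach only later rows make up. A row lasts 1/10 s, in which the tool goes at most 50 mm and 8.59 degrees, less where a joint would pass 70% of its speed; a pose out of reach is approached as far as the arm can. A call with a gripper value outside its range is refused whole. The fingers move at their own pace and stop on an object; "force" is the grip in N (left out, the last holds). Time passes only in rows, so rows that repeat a pose let the fingers close. It gives the time, the measured TCP pose, the force and the opening at its end, in the units of the state.
- manip.state(): the state, without advancing time (a new reading comes with each control period).
- manip.snapshot(name): name is "scene" or "top"; returns a dict with "pixels" (480x640x3 uint8, red, green, blue), "K" (3x3 intrinsics, pixels), "rvec" (rotation vector, rad) and "tvec" (3), from world to camera coordinates, as OpenCV has them. Camera axes: x right, y down, z forward; pixel columns grow to the right and rows downward; lengths in m; the calibration is good to about 2 mm. A picture is of the moment at which its call begins. There is no depth.
- manip.job_done(): hands the job in, once; it reports no verdict.
Trained networks look in a picture, given as the dict that the camera call returned (one of the last four; its "shot" number tells which), for a name from the list of things; names that differ only in an ending like _2 or _b are one class to them, and where a whole thing is asked for, a point or a joint stands for the part that bears it (a point fixed in the world has none). Each returns a list of dicts, best first, with "p" (0 to 1); they miss things now and then, are a little off and sometimes report something else, mostly with a low value. They report only what shows in the picture. A call takes as long as a camera call.
- manip.search_frame(query, picture): "extent" ([left, top, right, bottom] in pixels, round what is visible of it).
- manip.regions_of(query, picture): "region" (480x640 bool, what is visible of it) and "extent" ([left, top, right, bottom] in pixels, round what is visible of it).
The state is a dict: "t": time; "joint_positions": joint angles; "dq": joint speeds; "joint_torque": joint torques, N m; "eef_pos": TCP position; "eef_rot": TCP orientation; "force": force on the tool from outside, world axes, zero at the start; "wrist_torque": the same for the moment, N m; "finger_gap": finger opening in m.
Only numpy, scipy, OpenCV 4.12 (cv2) and the standard library are available. Lean on these libraries where they do the work, as an engineer would, in place of code of your own. Each camera call takes 0.05 s, during which the arm holds its last target.

## Task

On the marble pastry slab lies a small wooden serving board with its handle roughly towards the robot. Push the board with the fingertips towards the slab's front edge, without lifting it and without touching its handle, until the whole handle sticks out over that edge with the board's shoulders flush with it and the board square to it, so that a hand can take it from below. Leave the jam jar, the brass weight and the other things where they are, and leave the board lying flat.

Things in the scene. Friction and masses are not known exactly. Their poses are not given: they have to be found in the camera images.
- pastry_slab: fixed white-grey marble slab on four rubber feet on the worktop, 300 (x) x 400 (y) mm, its top 30 mm above the worktop. Origin: centre of its underside, at worktop level. x points away from the robot, so its front edge (nearest the robot) is the 400 mm side at x = -150; y to the left, z up
- slab_edge (a point): middle of the slab's front top edge, same axes as the slab: the edge runs along y, negative x is beyond the edge, over the worktop
- board: loose wooden serving board, 12 mm thick, 0.16 to 0.33 kg with its handle, lying flat on the slab, left or right half, somewhat askew: a rectangular blade 120 (x) x 100 (y) mm and a narrower handle out of the middle of its near side. Origin: centre of the blade's underside. x points away from the handle (straight far edge at x = +60, shoulders where the handle begins at x = -60), z up
- board_handle: the board's handle, rigid with it: 70 mm long, 30 mm wide, 12 mm thick, round end. Origin: where it leaves the blade, middle of the underside; it runs along -x. The fingers must keep off it
- board_neck (a point): point on the board's top face midway between its two shoulders, where the handle leaves the blade (board x = -60); board axes. It must come to the slab's front edge
- jam_jar: loose closed glass jar of red jam with a green screw lid, 60 mm across, 85 mm high, standing on the other half of the slab; origin: centre of its underside; leave it
- weight: loose brass balance weight with a knob on top, 37 mm across, 35 mm high, standing on the slab near the middle of its front edge; origin: centre of its underside; leave it

How it is judged:
By the outcome, as a careful person would: the job done as asked, in the order asked, and still so for the second after the job is handed in, with the robot touching nothing.
It also fails if it takes over 38 s, if anything falls off the work surface, if the arm or the gripper's body presses on something with over 40 N, if the wrist force passes 120 N, or if a joint passes its speed limit or range.

## Working session

There is one attempt and no reset: what is moved stays moved. The work goes in short steps, Python scripts to look and compute and a tool call to move; the robot and the scene stay as the last step left them, time stands still between calls to the robot, and variables do not carry over. Pictures are saved under pics/ and viewed, and the job is handed in when it is done.

Besides the shell and the picture viewer there is one more tool, called after ">>>" as name(argument=value, ...) on one line, values as JSON. drive_tool: Moves the arm, as the interface text tells. Its arguments: {"type":"object","properties":{"motion":{"type":"array","items":{"type":"object","properties":{"dx":{"type":"number"},"dy":{"type":"number"},"dz":{"type":"number"},"rx":{"type":"number"},"ry":{"type":"number"},"rz":{"type":"number"},"grip":{"type":"number"}}}},"force":{"type":"number"}},"required":["motion"]}

```bash
mkdir -p pics; ls; cat > h.py <<'E'
import numpy as np, cv2
from workcell import manip
def snap(n,f):
    s=manip.snapshot(n); cv2.imwrite('pics/'+f,s['pixels'][:,:,::-1]); return s
def unproj(s,uv,z):
    R,_=cv2.Rodrigues(np.array(s['rvec'],float)); t=np.array(s['tvec'],float).ravel(); K=np.array(s['K'],float)
    uv=np.atleast_2d(uv).astype(float)
    d=(np.linalg.inv(K)@np.c_[uv,np.ones(len(uv))].T).T@R
    c=-R.T@t
    return c+d*((z-c[2])/d[:,2])[:,None]
def proj(s,P):
    p,_=cv2.projectPoints(np.atleast_2d(P).astype(float),np.array(s['rvec'],float),np.array(s['tvec'],float),np.array(s['K'],float),None); return p[:,0]
E
python3 - <<'E'
from h import *
print(manip.state())
for n in ('top','scene'):
    s=snap(n,n+'1.png')
    for q in ('pastry_slab','board','board_handle','jam_jar','weight'):
        r=manip.regions_of(q,s)
        print(n,q,[(round(d['p'],2),np.round(d['extent']).tolist()) for d in r[:3]])
        if r:
            m=r[0]['region'].astype(np.uint8); np.save(f'{n}_{q}.npy',m)
            rr=cv2.minAreaRect(cv2.findNonZero(m)); bx=cv2.boxPoints(rr)
            z={'pastry_slab':.03,'board':.042,'board_handle':.042,'jam_jar':.115,'weight':.065}[q]
            print(np.round(unproj(s,bx,z)[:,:2],3).tolist(),np.round(rr[2],1))
E
```

```text
pics
{'t': 0.0, 'joint_positions': array([-1.28070894e+00,  9.18743650e-02,  1.23189423e+00,  8.19273125e-06,
        1.81980748e+00, -5.66857943e-02]), 'dq': array([ 0.00063734, -0.00055488, -0.00065632,  0.00017744, -0.00101914,
        0.00059721]), 'joint_torque': array([-1.15051021e-04, -4.58732700e+01, -4.18019736e+01,  1.04071962e-04,
        1.16961452e-02,  3.58709798e-06]), 'eef_pos': array([ 0.20384568, -0.56400628,  0.23013688]), 'eef_rot': array([-3.09254626e+00, -5.41647966e-01,  3.50152804e-04]), 'force': array([ 1.01371529, -0.17733501, -0.19894723]), 'wrist_torque': array([ 0.04414542,  0.02857082, -0.00875735]), 'finger_gap': 0.08556500201846912}
top pastry_slab [(0.83, [177.0, 112.0, 476.0, 376.0])]
[[0.454, -0.048], [0.74, -0.151], [0.585, -0.533], [0.31, -0.416]] 21.8
top board [(0.77, [222.0, 174.0, 318.0, 294.0])]
[[0.462, -0.089], [0.629, -0.182], [0.576, -0.271], [0.412, -0.176]] 30.6
top board_handle [(0.68, [226.0, 250.0, 257.0, 293.0])]
[[0.442, -0.12], [0.504, -0.151], [0.489, -0.179], [0.428, -0.148]] 28.1
top jam_jar [(0.75, [364.0, 240.0, 410.0, 287.0])]
[[0.474, -0.326], [0.52, -0.372], [0.479, -0.413], [0.433, -0.366]] 45.0
top weight [(0.62, [287.0, 297.0, 308.0, 316.0])]
[[0.429, -0.223], [0.429, -0.257], [0.398, -0.258], [0.398, -0.223]] 90.0
scene pastry_slab [(0.94, [209.0, 212.0, 504.0, 386.0])]
[[0.449, -0.051], [1.022, -0.144], [0.569, -0.537], [0.26, -0.416]] 71.7
scene board [(0.79, [251.0, 225.0, 274.0, 244.0])]
[[0.476, -0.135], [0.5, -0.16], [0.468, -0.197], [0.445, -0.172]] 90.0
scene board_handle [(0.69, [250.0, 226.0, 271.0, 245.0])]
[[0.47, -0.137], [0.501, -0.153], [0.473, -0.19], [0.444, -0.174]] 80.5
scene jam_jar [(0.7, [342.0, 258.0, 377.0, 304.0])]
[[0.425, -0.379], [0.452, -0.405], [0.382, -0.466], [0.357, -0.443]] 88.6
scene weight [(0.45, [344.0, 260.0, 375.0, 307.0])]
[[0.48, -0.333], [0.508, -0.362], [0.432, -0.425], [0.407, -0.399]] 90.0
```

View pics/top1.png

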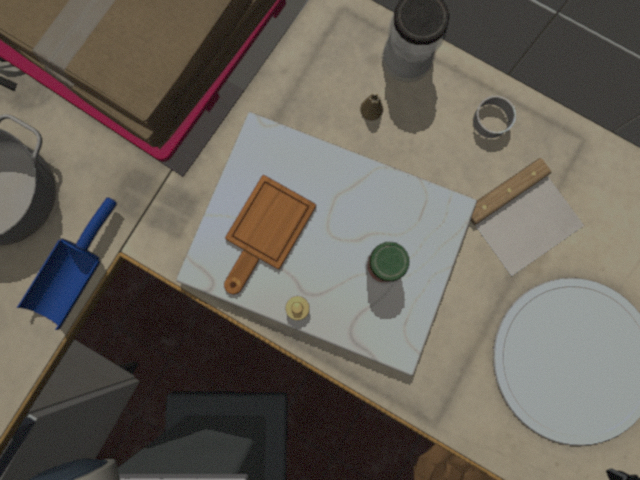

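View pics/scene1.png

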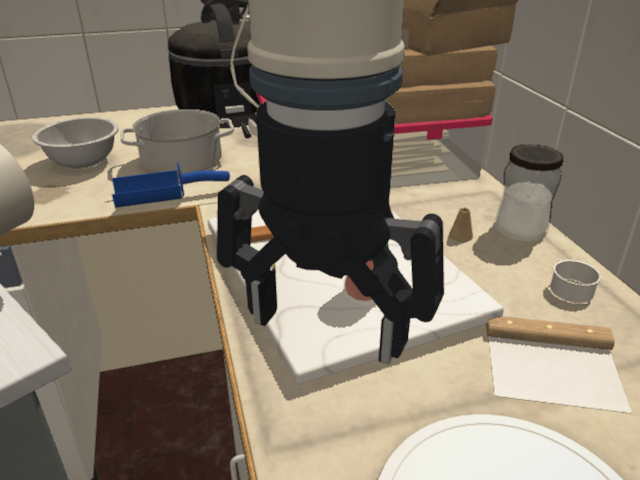

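```bash
cat >> h.py <<'E'
from scipy.optimize import minimize
SLAB=np.array([[x,y,z] for x in(-.15,.15) for y in(-.2,.2) for z in(.005,.03)])
a=np.linspace(np.pi/2,3*np.pi/2,15)
B2=np.r_[[[.06,-.05],[.06,.05],[-.06,.05],[-.06,.015]],np.c_[-.115+.015*np.cos(a),.015*np.sin(a)],[[-.06,-.015],[-.06,-.05]]]
def tf(p,P): 
    c,s=np.cos(p[2]),np.sin(p[2]); return np.c_[p[0]+c*P[:,0]-s*P[:,1],p[1]+s*P[:,0]+c*P[:,1],P[:,2]]
def render(s,p,kind,sc=4):
    m=np.zeros((480*sc,640*sc),np.uint8)
    def poly(q): cv2.fillPoly(m,[np.round((q+.5)*sc-.5).astype(np.int32)],1)
    if kind=='slab': poly(cv2.convexHull(proj(s,tf(p,SLAB)).astype(np.float32))[:,0])
    else:
        for z in np.linspace(.03,.042,5): poly(proj(s,tf(p,np.c_[B2,np.full(len(B2),z)])))
    return m
def fit(s,mask,p0,kind,sc=4):
    M=cv2.resize(mask.astype(np.float32),None,fx=sc,fy=sc,interpolation=cv2.INTER_LINEAR)>.5
    def f(p):
        m=render(s,p,kind,sc)>0; return 1-(m&M).sum()/max(1,(m|M).sum())
    best=None
    for k in range(3):
        x0=p0 if best is None else best.x
        d=[.02,.008,.003][k]
        S=np.array([x0]+[np.array(x0)+np.eye(3)[i]*[d,d,d*5][i] for i in range(3)])
        best=minimize(f,x0,method='Nelder-Mead',options=dict(initial_simplex=S,xatol=1e-4,fatol=1e-5))
    return best.x,1-best.fun
def rel(ps,pb):
    c,s=np.cos(ps[2]),np.sin(ps[2])
    n=np.array(pb[:2])+.06*-np.array([np.cos(pb[2]),np.sin(pb[2])])
    d=n-np.array(ps[:2]); return np.array([(c*d[0]+s*d[1]+.15)*1e3,(-s*d[0]+c*d[1])*1e3,np.degrees(pb[2]-ps[2])])
E
python3 - <<'E'
from h import *
s=snap('top','top2.png')
hsv=cv2.cvtColor(s['pixels'],cv2.COLOR_RGB2HSV)
mb=np.load('top_board.npy')|np.load('top_board_handle.npy')
ms=np.load('top_pastry_slab.npy')
ps,i1=fit(s,ms,[.525,-.29,-.36],'slab')
# own colour mask of board
near=cv2.dilate(mb,np.ones((9,9)))>0
mc=((hsv[...,1]>90)&(hsv[...,0]<25)&near)
pb,i2=fit(s,mb,[.535,-.18,-.5],'board')
pc,i3=fit(s,mc,pb,'board')
print(ps,i1,pb,i2,pc,i3, rel(ps,pb),rel(ps,pc))
im=s['pixels'][:,:,::-1].copy(); im=cv2.resize(im,None,fx=3,fy=3,interpolation=cv2.INTER_CUBIC)
for p,k,c in((ps,'slab',(255,0,0)),(pc,'board',(0,255,0))):
    m=render(s,p,k,3); cs,_=cv2.findContours(m,0,1); cv2.drawContours(im,cs,-1,c,1)
q=proj(s,tf(ps,np.array([[-.15,-.2,.03],[-.15,.2,.03]])));q=((q+.5)*3).astype(int)
cv2.line(im,tuple(map(int,q[0])),tuple(map(int,q[1])),(0,0,255),1)
cv2.imwrite('pics/ov1.png',im[330:930,500:1300])
np.save('ps.npy',ps)
for qn,z in(('jam_jar',.115),('weight',.06)):
    m=np.load(f'top_{qn}.npy'); yx=np.argwhere(m).mean(0); print(qn,unproj(s,yx[::-1],z))
st=manip.state();print(cv2.Rodrigues(st['eef_rot'])[0])
E
```

```text
[ 0.52172209 -0.28598188 -0.37452932] 0.8218182106603179 [ 0.54938646 -0.19554982 -0.5106444 ] 0.9808901452048022 [ 0.54943555 -0.19554795 -0.50981431] 0.9381043649633456 [ 83.21846694 102.42559625  -7.79881961] [ 83.25672973 102.39594604  -7.75125898]
jam_jar [[ 0.47705658 -0.36912355  0.115     ]]
weight [[ 0.41377151 -0.23990727  0.06      ]]
[[ 9.40469612e-01  3.39877784e-01  9.13380438e-06]
 [ 3.39877784e-01 -9.40469612e-01 -1.89477241e-06]
 [ 7.94607442e-06  4.88635306e-06 -1.00000000e+00]]
```

View pics/ov1.png

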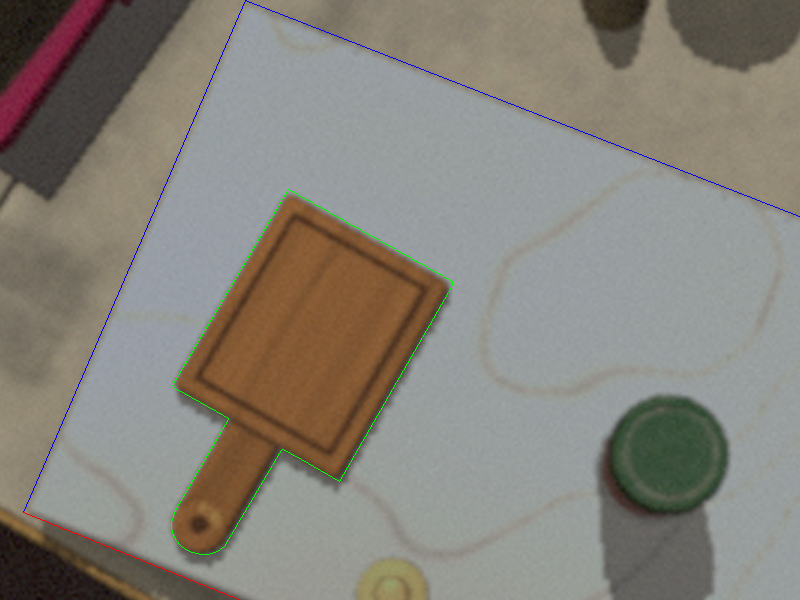

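>>> drive_tool(motion=[{"dx": 45, "dy": -15, "rz": 8, "grip": 0.4}, {"dx": 90, "dy": -30, "rz": 16, "grip": 0.4}, {"dx": 135, "dy": -45, "rz": 24, "grip": 0.4}, {"dx": 180, "dy": -60, "rz": 32, "grip": 0.4}, {"dx": 225, "dy": -75, "rz": 40, "grip": 0.4}], force=60)

```text
schema error: expected keys dx, dy, dz, rx, ry, rz, grip
```

```bash
cat >> h.py <<'E'
def goto(ps,sx,sy,z,yaw_off=0):
    st=manip.state(); R=cv2.Rodrigues(np.array(st['eef_rot']))[0]
    T=tf(ps,np.array([[sx,sy,z]]))[0]
    yaw=ps[2]+yaw_off; X=np.array([np.cos(yaw),np.sin(yaw),0]); Z=np.array([0,0,-1.]); Rt=np.c_[X,np.cross(Z,X),Z]
    print('t',round(st['t'],2),'pos',np.round(st['eef_pos'],4),'F',np.round(st['force'],1),'gap',round(st['finger_gap'],4),'q',np.round(st['joint_positions'],2))
    c,s_=np.cos(ps[2]),np.sin(ps[2]);d=st['eef_pos']-np.array([ps[0],ps[1],0])
    print('in slab mm',np.round(1e3*np.array([c*d[0]+s_*d[1],-s_*d[0]+c*d[1],d[2]]),1),'yaw rel',round(np.degrees(np.arctan2(R[1,0],R[0,0])-ps[2]),2))
    print('tool shift mm',np.round(R.T@(T-st['eef_pos'])*1e3,1),'turn deg',np.round(np.degrees(cv2.Rodrigues(R.T@Rt)[0].ravel()),1))
E
python3 - <<'E'
from h import *
s=snap('top','top3.png')
r=manip.regions_of('pastry_slab',s)[0]['region'].astype(np.uint8)
h=np.zeros_like(r); cs,_=cv2.findContours(r,0,1); c=max(cs,key=cv2.contourArea)
cv2.fillPoly(h,[cv2.convexHull(c)],1)
ps0=np.load('ps.npy'); ps,i=fit(s,h,ps0,'slab'); print(ps,i)
im=cv2.resize(s['pixels'][:,:,::-1],None,fx=3,fy=3,interpolation=cv2.INTER_CUBIC)
for p,c in((ps,(255,0,0)),(ps0,(0,255,0))):
    q=proj(s,tf(p,np.array([[-.15,-.2,.03],[-.15,.2,.03],[.15,.2,.03],[.15,-.2,.03]])));q=((q+.5)*3).astype(np.int32)
    cv2.polylines(im,[q],True,c,1)
cv2.imwrite('pics/ov2.png',im[680:1180,520:1300]); np.save('ps2.npy',ps)
goto(ps,.085,.094,.2)
E
```

```text
[ 0.52198725 -0.28644675 -0.37427277] 0.9950813912636141
t 0.75 pos [ 0.2039 -0.5643  0.2313] F [ 0.5 -0.6 -0.7] gap 0.0855 q [-1.28  0.09  1.23  0.    1.82 -0.06]
in slab mm [-194.4 -374.9  231.3] yaw rel 41.31
tool shift mm [ 519.4 -167.7   31.3] turn deg [ 0.  -0.  41.3]
```

View pics/ov2.png

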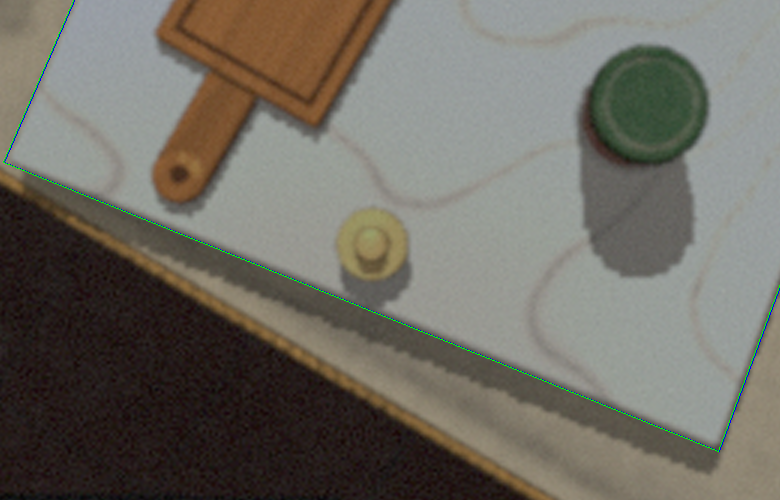

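View pics/top3.png

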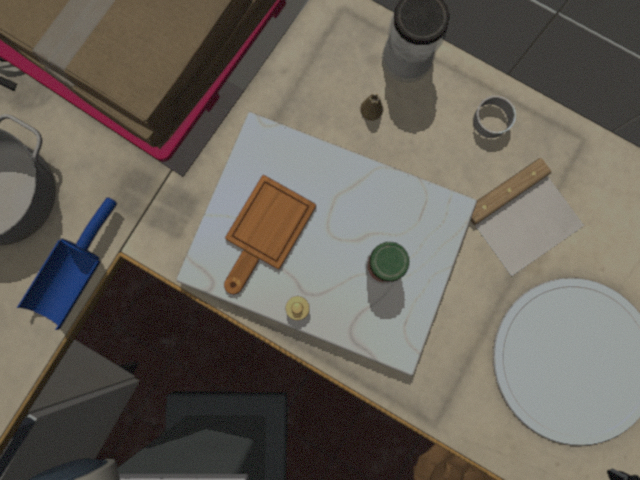

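The slab fit (front edge line from px (180,282) to (413,376)) matches the picture. The move needs every key filled in, so I'm resending it.

>>> drive_tool(motion=[{"dx": 45, "dy": -15, "dz": 0, "rx": 0, "ry": 0, "rz": 8, "grip": 0.4}, {"dx": 90, "dy": -30, "dz": 0, "rx": 0, "ry": 0, "rz": 16, "grip": 0.4}, {"dx": 135, "dy": -45, "dz": 0, "rx": 0, "ry": 0, "rz": 24, "grip": 0.4}, {"dx": 180, "dy": -60, "dz": 0, "rx": 0, "ry": 0, "rz": 32, "grip": 0.4}, {"dx": 225, "dy": -75, "dz": 0, "rx": 0, "ry": 0, "rz": 40, "grip": 0.4}], force=60)

```text
t: 1.25
eef_pos: [0.3902, -0.4169, 0.2315]
eef_rot: [3.092, -0.552, 0.001]
force: [-0.2, -0.9, -0.2]
finger_gap: 0.06
```

```bash
python3 -c "
from h import *
goto(np.load('ps2.npy'),.085,.094,.2)"
```

```text
t 1.25 pos [ 0.3902 -0.4169  0.2315] F [-0.2 -0.9 -0.2] gap 0.06 q [-0.88  0.01  1.31 -0.    1.82  1.05]
in slab mm [ -75.  -169.6  231.5] yaw rel 1.22
tool shift mm [ 165.6 -260.2   31.5] turn deg [ 0.  -0.   1.2]
```

>>> drive_tool(motion=[{"dx": 40, "dy": -26, "dz": 0, "rx": 0, "ry": 0, "rz": 1.2, "grip": 0.4}, {"dx": 75, "dy": -60, "dz": 0, "rx": 0, "ry": 0, "rz": 1.2, "grip": 0.4}, {"dx": 110, "dy": -95, "dz": 0, "rx": 0, "ry": 0, "rz": 1.2, "grip": 0.4}, {"dx": 140, "dy": -130, "dz": 0, "rx": 0, "ry": 0, "rz": 1.2, "grip": 0.4}, {"dx": 166, "dy": -165, "dz": 0, "rx": 0, "ry": 0, "rz": 1.2, "grip": 0.4}])

```text
t: 1.75
eef_pos: [0.6047, -0.3183, 0.2311]
eef_rot: [3.087, -0.584, 0.0]
force: [-0.7, -0.4, 0.2]
finger_gap: 0.0596
```

```bash
python3 -c "
from h import *
goto(np.load('ps2.npy'),.085,.094,.1)"
```

```text
t 1.75 pos [ 0.6047 -0.3183  0.2311] F [-0.7 -0.4  0.2] gap 0.0596 q [-0.53  0.32  0.97 -0.    1.85  1.41]
in slab mm [ 88.7   0.6 231.1] yaw rel 0.03
tool shift mm [ -3.6 -93.4 131.1] turn deg [ 0. -0.  0.]
```

>>> drive_tool(motion=[{"dx": -1, "dy": -35, "dz": 10, "rx": 0, "ry": 0, "rz": 0, "grip": 0.4}, {"dx": -2, "dy": -65, "dz": 40, "rx": 0, "ry": 0, "rz": 0, "grip": 0.4}, {"dx": -3, "dy": -93, "dz": 75, "rx": 0, "ry": 0, "rz": 0, "grip": 0.4}, {"dx": -3, "dy": -93, "dz": 115, "rx": 0, "ry": 0, "rz": 0, "grip": 0.4}, {"dx": -3, "dy": -93, "dz": 145, "rx": 0, "ry": 0, "rz": 0, "grip": 0.4}])

```text
t: 2.25
eef_pos: [0.6356, -0.229, 0.0831]
eef_rot: [-3.087, 0.58, 0.003]
force: [0.7, -1.5, -0.4]
finger_gap: 0.0597
```

```bash
python3 -c "
from h import *
s=snap('top','top4.png');im=s['pixels'][90:330,160:480,::-1];cv2.imwrite('pics/top4z.png',cv2.resize(im,None,fx=2.5,fy=2.5))
s=snap('scene','scene4.png');
goto(np.load('ps2.npy'),.085,.094,.029)"
```

```text
t 2.35 pos [ 0.6331 -0.229   0.0793] F [-0.6  0.9 -1.5] gap 0.0598 q [-0.4   0.32  1.24 -0.    1.59  1.55]
in slab mm [82.5 94.1 79.3] yaw rel 0.07
tool shift mm [ 3.1  0.1 50.3] turn deg [0.  0.6 0.1]
```

View pics/top4z.png

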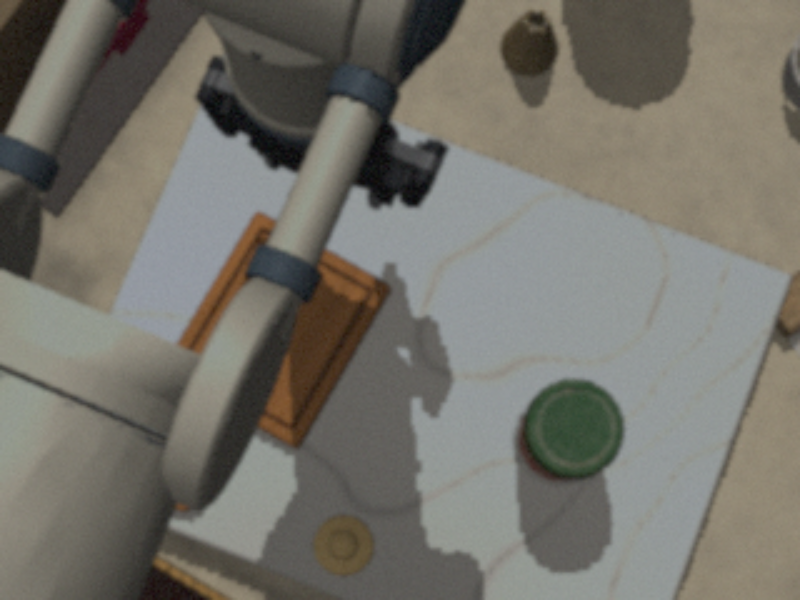

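View pics/scene4.png

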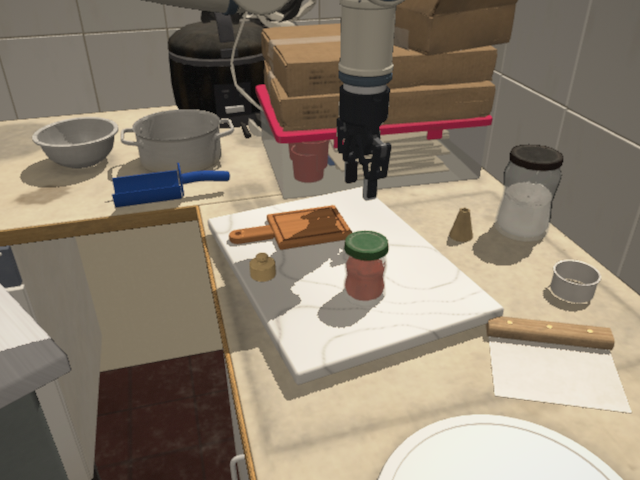

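>>> drive_tool(motion=[{"dx": 4, "dy": 0, "dz": 20, "rx": 0, "ry": 0.6, "rz": 0, "grip": 0.4}, {"dx": 4, "dy": 0, "dz": 35, "rx": 0, "ry": 0.6, "rz": 0, "grip": 0.4}, {"dx": 4, "dy": 0, "dz": 43, "rx": 0, "ry": 0.6, "rz": 0, "grip": 0.4}, {"dx": 4, "dy": 0, "dz": 44, "rx": 0, "ry": 0.6, "rz": 0, "grip": 0.4}, {"dx": 4, "dy": 0, "dz": 44, "rx": 0, "ry": 0.6, "rz": 0, "grip": 0.4}])

```text
t: 2.85
eef_pos: [0.6368, -0.2306, 0.0363]
eef_rot: [3.087, -0.583, 0.002]
force: [0.7, -0.7, 1.2]
finger_gap: 0.0593
```

```bash
python3 -c "
from h import *
goto(np.load('ps2.npy'),.085,.094,.029)
s=snap('scene','scene5.png');cv2.imwrite('pics/scene5z.png',cv2.resize(s['pixels'][130:290,200:420,::-1],None,fx=3.5,fy=3.5))"
```

```text
t 2.85 pos [ 0.6368 -0.2306  0.0363] F [ 0.7 -0.7  1.2] gap 0.0593 q [-0.4   0.34  1.29 -0.    1.51  1.55]
in slab mm [86.4 93.9 36.3] yaw rel 0.06
tool shift mm [-1.4 -0.1  7.3] turn deg [ 0.  -0.1  0.1]
```

View pics/scene5z.png

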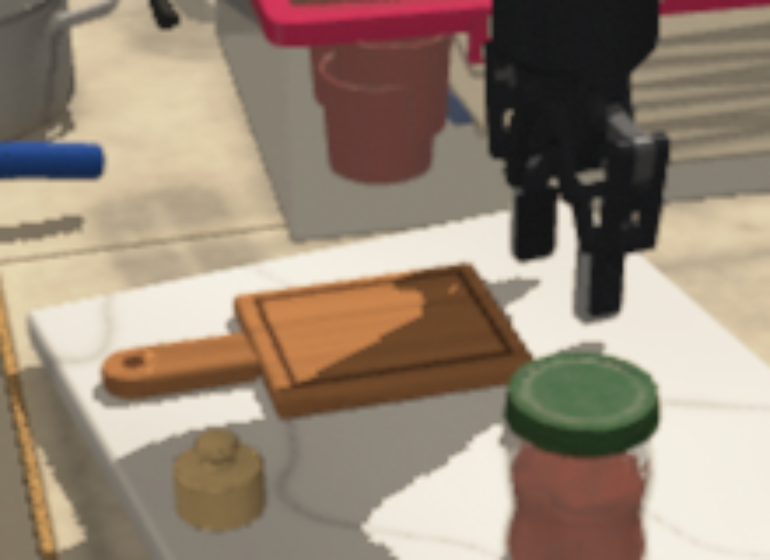

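Both fingertips are beyond the board's far edge and still clear of the slab. Next I lower them gently.

>>> drive_tool(motion=[{"dx": 0, "dy": 0, "dz": 2, "rx": 0, "ry": 0, "rz": 0, "grip": 0.4}, {"dx": 0, "dy": 0, "dz": 4, "rx": 0, "ry": 0, "rz": 0, "grip": 0.4}, {"dx": 0, "dy": 0, "dz": 6, "rx": 0, "ry": 0, "rz": 0, "grip": 0.4}, {"dx": 0, "dy": 0, "dz": 7, "rx": 0, "ry": 0, "rz": 0, "grip": 0.4}, {"dx": 0, "dy": 0, "dz": 7, "rx": 0, "ry": 0, "rz": 0, "grip": 0.4}])

```text
t: 3.4
eef_pos: [0.6368, -0.2306, 0.0294]
eef_rot: [3.087, -0.583, 0.002]
force: [-0.8, 0.8, 1.0]
finger_gap: 0.0602
```

>>> drive_tool(motion=[{"dx": 0, "dy": 0, "dz": 1, "rx": 0, "ry": 0, "rz": 0, "grip": 0.4}, {"dx": 0, "dy": 0, "dz": 1, "rx": 0, "ry": 0, "rz": 0, "grip": 0.4}])

```text
t: 3.6
eef_pos: [0.6367, -0.2305, 0.0281]
eef_rot: [3.087, -0.583, 0.001]
force: [0.2, 0.1, 0.1]
finger_gap: 0.0598
```

```bash
python3 -c "
from h import *
goto(np.load('ps2.npy'),.07,.094,.029)
s=snap('scene','scene6.png');cv2.imwrite('pics/scene6z.png',cv2.resize(s['pixels'][160:240,300:410,::-1],None,fx=7,fy=7))"
```

```text
t 3.6 pos [ 0.6367 -0.2305  0.0281] F [0.2 0.1 0.1] gap 0.0598 q [-0.4   0.35  1.3  -0.    1.49  1.55]
in slab mm [86.4 94.  28.1] yaw rel 0.06
tool shift mm [-16.4  -0.   -0.9] turn deg [ 0.  -0.1  0.1]
```

View pics/scene6z.png

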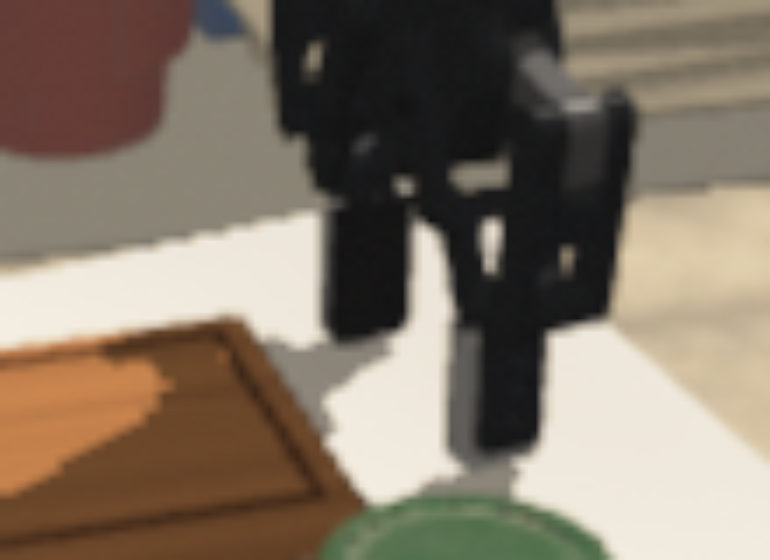

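>>> drive_tool(motion=[{"dx": -8, "dy": 0, "dz": 0, "rx": 0, "ry": 0, "rz": 0, "grip": 0.4}, {"dx": -14, "dy": 0, "dz": 0, "rx": 0, "ry": 0, "rz": 0, "grip": 0.4}, {"dx": -20, "dy": 0, "dz": 0, "rx": 0, "ry": 0, "rz": 0, "grip": 0.4}, {"dx": -26, "dy": 0, "dz": 0, "rx": 0, "ry": 0, "rz": 0, "grip": 0.4}, {"dx": -32, "dy": 0, "dz": 0, "rx": 0, "ry": 0, "rz": 0, "grip": 0.4}])

```text
t: 4.15
eef_pos: [0.6066, -0.2186, 0.0283]
eef_rot: [3.087, -0.583, 0.002]
force: [1.2, -0.4, -1.5]
finger_gap: 0.0596
```

>>> drive_tool(motion=[{"dx": -6, "dy": 0, "dz": 0, "rx": 0, "ry": 0, "rz": 0, "grip": 0.4}, {"dx": -12, "dy": 0, "dz": 0, "rx": 0, "ry": 0, "rz": 0, "grip": 0.4}, {"dx": -18, "dy": 0, "dz": 0, "rx": 0, "ry": 0, "rz": 0, "grip": 0.4}, {"dx": -24, "dy": 0, "dz": 0, "rx": 0, "ry": 0, "rz": 0, "grip": 0.4}, {"dx": -30, "dy": 0, "dz": 0, "rx": 0, "ry": 0, "rz": 0, "grip": 0.4}])

```text
t: 4.65
eef_pos: [0.5782, -0.2076, 0.0284]
eef_rot: [3.087, -0.583, 0.003]
force: [0.3, -0.8, -0.8]
finger_gap: 0.06
```

```bash
python3 -c "
from h import *
goto(np.load('ps2.npy'),-.005,.094,.028)
s=snap('scene','scene7.png');cv2.imwrite('pics/scene7z.png',cv2.resize(s['pixels'][130:290,200:420,::-1],None,fx=3.5,fy=3.5))
s=snap('top','top7.png');cv2.imwrite('pics/top7z.png',cv2.resize(s['pixels'][90:330,160:480,::-1],None,fx=2.5,fy=2.5))"
```

```text
t 4.65 pos [ 0.5782 -0.2076  0.0284] F [ 0.3 -0.8 -0.8] gap 0.06 q [-0.4   0.18  1.49 -0.    1.46  1.54]
in slab mm [23.5 93.9 28.4] yaw rel 0.07
tool shift mm [-28.5  -0.1   0.3] turn deg [ 0.  -0.1  0.1]
```

View pics/scene7z.png

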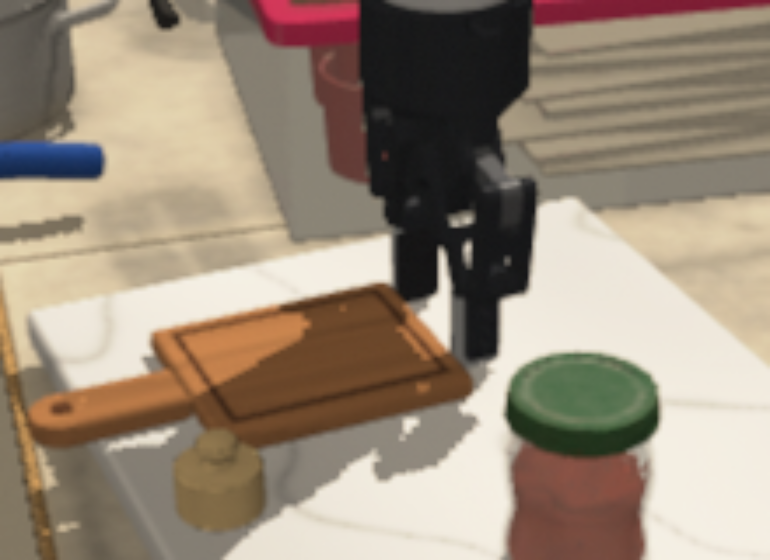

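View pics/top7z.png

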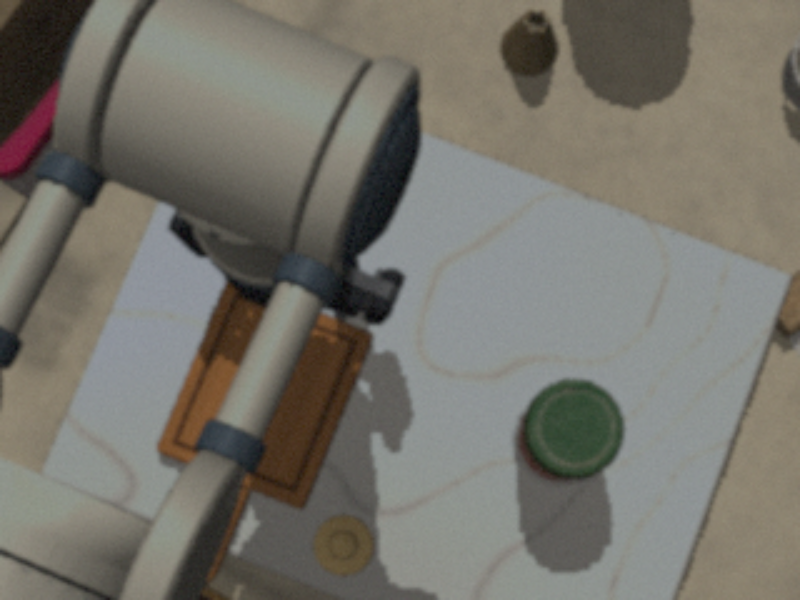

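```bash
python3 -c "
from h import *
ps=np.load('ps2.npy')
s=manip.snapshot('top')
def toslab(P):
    d=P[:,:2]-ps[:2];c,n=np.cos(ps[2]),np.sin(ps[2]);return np.c_[c*d[:,0]+n*d[:,1],-n*d[:,0]+c*d[:,1]]*1e3
uv=np.array([[372,335],[300,508],[160,450]])/2.5+[160,90]-.3
print(toslab(unproj(s,uv,.042)))
w=manip.regions_of('weight',s)[0]; m=w['region'];print(w['extent'],toslab(unproj(s,np.argwhere(m).mean(0)[::-1],.06)))
"
```

```text
[[   9.79873766   37.36476507]
 [-107.22839536   38.24020583]
 [-106.19649195  132.51056732]]Traceback (most recent call last):
  File "<string>", line 9, in <module>
    w=manip.regions_of('weight',s)[0]; m=w['region'];print(w['extent'],toslab(unproj(s,np.argwhere(m).mean(0)[::-1],.06)))
      ~~~~~~~~~~~~~~~~~~~~~~~~~~~~^^^
IndexError: list index out of range
```

The board is now square, with its right edge at slab y≈38 mm and the weight reaching about 22 mm. I'll push to just short of the goal, then back off to measure.

>>> drive_tool(motion=[{"dx": -6, "dy": 0, "dz": 0, "rx": 0, "ry": 0, "rz": 0, "grip": 0.4}, {"dx": -12, "dy": 0, "dz": 0, "rx": 0, "ry": 0, "rz": 0, "grip": 0.4}, {"dx": -18, "dy": 0, "dz": 0, "rx": 0, "ry": 0, "rz": 0, "grip": 0.4}, {"dx": -22, "dy": 0, "dz": 0, "rx": 0, "ry": 0, "rz": 0, "grip": 0.4}, {"dx": -26, "dy": 0, "dz": 0, "rx": 0, "ry": 0, "rz": 0, "grip": 0.4}])

```text
t: 5.35
eef_pos: [0.5539, -0.1981, 0.0284]
eef_rot: [3.087, -0.583, 0.002]
force: [0.6, -0.9, -0.6]
finger_gap: 0.0595
```

>>> drive_tool(motion=[{"dx": -3, "dy": 0, "dz": 0, "rx": 0, "ry": 0, "rz": 0, "grip": 0.4}, {"dx": -6, "dy": 0, "dz": 0, "rx": 0, "ry": 0, "rz": 0, "grip": 0.4}, {"dx": -8, "dy": 0, "dz": 0, "rx": 0, "ry": 0, "rz": 0, "grip": 0.4}, {"dx": -10, "dy": 0, "dz": 0, "rx": 0, "ry": 0, "rz": 0, "grip": 0.4}, {"dx": -11, "dy": 0, "dz": 0, "rx": 0, "ry": 0, "rz": 0, "grip": 0.4}])

```text
t: 5.85
eef_pos: [0.5435, -0.194, 0.0284]
eef_rot: [3.087, -0.583, 0.002]
force: [1.6, -0.5, -0.3]
finger_gap: 0.0598
```

```bash
python3 -c "
from h import *
goto(np.load('ps2.npy'),-.005,.094,.028)
"
```

```text
t 5.85 pos [ 0.5435 -0.194   0.0284] F [ 1.6 -0.5 -0.3] gap 0.0598 q [-0.4   0.08  1.6  -0.    1.46  1.54]
in slab mm [-13.8  93.9  28.4] yaw rel 0.06
tool shift mm [ 8.8 -0.1  0.4] turn deg [ 0.  -0.1  0.1]
```

>>> drive_tool(motion=[{"dx": 6, "dy": 0, "dz": 0, "rx": 0, "ry": 0, "rz": 0, "grip": 0.4}, {"dx": 15, "dy": 0, "dz": 0, "rx": 0, "ry": 0, "rz": 0, "grip": 0.4}, {"dx": 25, "dy": 0, "dz": -40, "rx": 0, "ry": 0, "rz": 0, "grip": 0.4}, {"dx": 25, "dy": 0, "dz": -90, "rx": 0, "ry": 0, "rz": 0, "grip": 0.4}, {"dx": 25, "dy": 0, "dz": -140, "rx": 0, "ry": 0, "rz": 0, "grip": 0.4}])

```text
t: 6.35
eef_pos: [0.5667, -0.2031, 0.1691]
eef_rot: [-3.087, 0.583, 0.001]
force: [0.7, 0.4, 0.1]
finger_gap: 0.0599
```

>>> drive_tool(motion=[{"dx": 0, "dy": 30, "dz": -50, "rx": 0, "ry": 0, "rz": 0, "grip": 0.4}, {"dx": 0, "dy": 80, "dz": -50, "rx": 0, "ry": 0, "rz": 0, "grip": 0.4}, {"dx": 0, "dy": 130, "dz": -50, "rx": 0, "ry": 0, "rz": 0, "grip": 0.4}, {"dx": 0, "dy": 180, "dz": -50, "rx": 0, "ry": 0, "rz": 0, "grip": 0.4}, {"dx": 0, "dy": 230, "dz": -50, "rx": 0, "ry": 0, "rz": 0, "grip": 0.4}])

```text
t: 6.85
eef_pos: [0.4843, -0.4147, 0.2192]
eef_rot: [-3.087, 0.582, 0.001]
force: [0.1, -0.6, -0.5]
finger_gap: 0.0595
```

>>> drive_tool(motion=[{"dx": -10, "dy": 40, "dz": 0, "rx": 0, "ry": 0, "rz": 0, "grip": 0.4}, {"dx": -20, "dy": 80, "dz": 0, "rx": 0, "ry": 0, "rz": 0, "grip": 0.4}, {"dx": -30, "dy": 110, "dz": 0, "rx": 0, "ry": 0, "rz": 0, "grip": 0.4}, {"dx": -30, "dy": 110, "dz": 0, "rx": 0, "ry": 0, "rz": 0, "grip": 0.4}])

```text
t: 7.25
eef_pos: [0.4133, -0.5099, 0.2182]
eef_rot: [3.085, -0.591, -0.004]
force: [-0.9, 0.5, -0.0]
finger_gap: 0.0598
```

```bash
cat > meas.py <<'E'
import sys
from h import *
tag=sys.argv[1]; ps=np.load('ps2.npy')
s=snap('top',f'top{tag}.png')
rb=manip.regions_of('board',s); mb=rb[0]['region'].astype(np.uint8)
rh=manip.regions_of('board_handle',s)
if rh: mb|=rh[0]['region'].astype(np.uint8)
pb,i=fit(s,mb,[.47,-.155,ps[2]],'board')
hsv=cv2.cvtColor(s['pixels'],cv2.COLOR_RGB2HSV)
near=cv2.dilate(render(s,pb,'board',1),np.ones((7,7)))>0
mc=((hsv[...,1]>90)&(hsv[...,0]<25)&near); pc,i3=fit(s,mc,pb,'board')
print('IoU',i,i3,'rel (x past edge, y, yaw):',rel(ps,pb),rel(ps,pc))
rs=manip.regions_of('pastry_slab',s)[0]['region'].astype(np.uint8)
for q in('jam_jar','weight'):
    w=manip.regions_of(q,s); print(q,[np.round(d['extent']).tolist() for d in w[:2]])
im=cv2.resize(s['pixels'][:,:,::-1],None,fx=4,fy=4,interpolation=cv2.INTER_CUBIC)
m=render(s,pb,'board',4); cs,_=cv2.findContours(m,0,1); cv2.drawContours(im,cs,-1,(0,255,0),1)
q=proj(s,tf(ps,np.array([[-.15,-.2,.03],[-.15,.2,.03]])));q=((q+.5)*4).astype(int)
cv2.line(im,tuple(map(int,q[0])),tuple(map(int,q[1])),(0,0,255),1)
cv2.imwrite(f'pics/ov{tag}.png',im[800:1360,640:1400])
E
python3 meas.py 8; python3 -c "
from h import *
goto(np.load('ps2.npy'),.02,.094,.16)"
```

```text
IoU 0.9632303488860866 0.9371263635803356 rel (x past edge, y, yaw): [6.07541847e+00 8.59709662e+01 2.41886340e-02] [ 4.09554093 86.74258607  0.16615506]
jam_jar [[365.0, 241.0, 410.0, 287.0]]
weight [[286.0, 297.0, 308.0, 316.0]]
t 7.55 pos [ 0.4174 -0.5053  0.2193] F [0.5 0.7 0.5] gap 0.0595 q [-0.93  0.24  1.08 -0.    1.82  1.01]
in slab mm [ -17.3 -241.9  219.3] yaw rel 0.19
tool shift mm [  38.4 -335.8   59.3] turn deg [-0.   0.   0.2]
```

View pics/ov8.png

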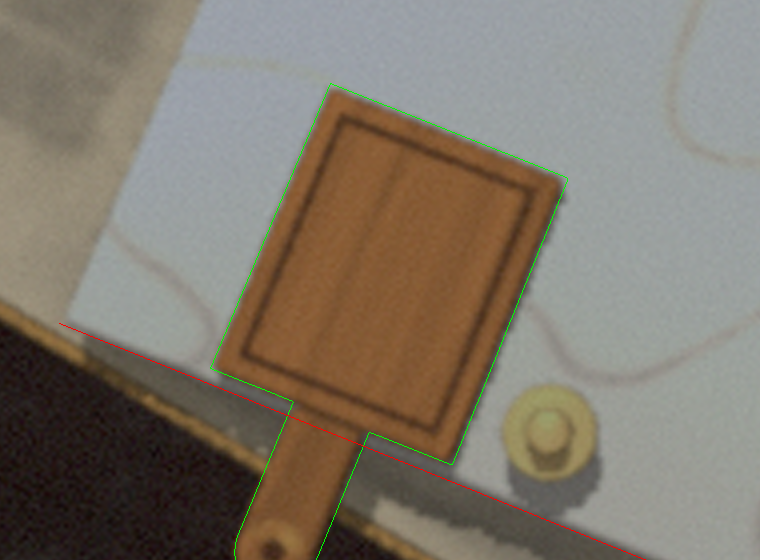

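View pics/top8.png

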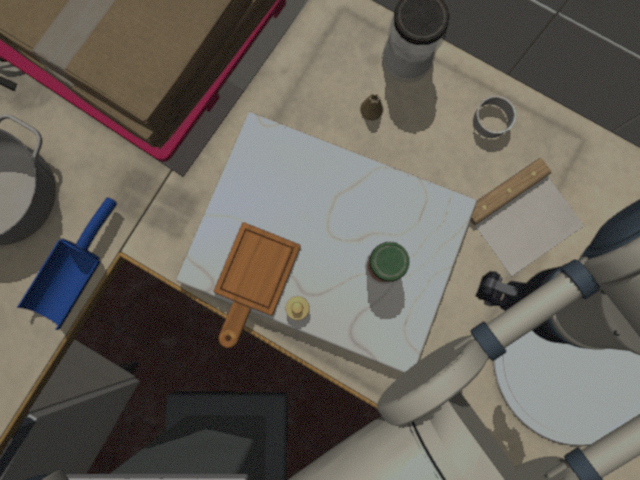

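```bash
cat > prof.py <<'E'
from h import *
import sys
def prof(y0,zz=None):
    ps=np.load('ps2.npy')
    s=manip.snapshot('top')
    R,_=cv2.Rodrigues(np.array(s['rvec'],float)); print('cam',-R.T@np.array(s['tvec'],float).ravel())
    im=cv2.cvtColor(s['pixels'],cv2.COLOR_RGB2LAB).astype(np.float32)
    def edge(x0,x1,ys,z,ch):
        xs=np.arange(x0,x1,.00025); acc=[]
        for y in ys:
            p=proj(s,tf(ps,np.c_[xs,np.full(len(xs),y),np.full(len(xs),z)])).astype(np.float32)
            acc.append(cv2.remap(im,p[:,0][None],p[:,1][None],cv2.INTER_LINEAR)[0,:,ch])
        a=np.mean(acc,0); g=np.abs(np.diff(cv2.GaussianBlur(a[:,None],(1,21),0)[:,0]))
        w=np.clip(g-.5*g.max(),0,None); k=g.argmax(); sel=abs(np.arange(len(g))-k)<24; w=w*sel
        return round(float((xs[:-1]*w).sum()/w.sum()*1e3),2)
    L=np.arange
    for nm,ys in(('left',L(y0+.022,y0+.046,.002)),('right',L(y0-.046,y0-.022,.002))):
        for ch in (1,2):
            print(nm,ch,'far edge z42',edge(-.045,-.01,ys,.042,ch),'shoulder z42',edge(-.165,-.13,ys,.042,ch),'z30',edge(-.165,-.13,ys,.03,ch))
    for nm,ys in(('slab left',L(.16,.19,.002)),('slab right',L(-.12,-.04,.002)),('slab far right',L(-.18,-.12,.002))):
        print(nm,[edge(-.16,-.14,ys,.03,c) for c in(0,)])
prof(float(sys.argv[1]))
E
python3 prof.py .0865
```

```text
cam [ 0.40162638 -0.26971428  0.91101311]
left 1 far edge z42 -26.03 shoulder z42 -144.01 z30 -144.41
left 2 far edge z42 -26.11 shoulder z42 -143.73 z30 -144.1
right 1 far edge z42 -25.93 shoulder z42 -143.96 z30 -144.31
right 2 far edge z42 -26.27 shoulder z42 -143.7 z30 -144.04
slab left [-148.6]
slab right [-148.45]
slab far right [-148.22]
```

```bash
cat >> prof.py <<'E'
ps=np.load('ps2.npy'); s=manip.snapshot('top'); im=cv2.cvtColor(s['pixels'],cv2.COLOR_RGB2LAB).astype(np.float32)
for x0,x1 in((-.162,-.138),(.138,.162)):
    xs=np.arange(x0,x1,.001); a=[]
    for y in np.arange(-.12,-.04,.002) if x0<0 else np.arange(-.1,.1,.002):
        p=proj(s,tf(ps,np.c_[xs,np.full(len(xs),y),np.full(len(xs),.03)])).astype(np.float32)
        a.append(cv2.remap(im,p[:,0][None],p[:,1][None],cv2.INTER_LINEAR)[0,:,0])
    print(list(zip(np.round(xs*1e3).astype(int).tolist(),np.mean(a,0).round().astype(int).tolist())))
E
python3 prof.py .0865 | tail -2
```

```text
[(-162, 93), (-161, 90), (-160, 90), (-159, 91), (-158, 91), (-157, 91), (-156, 91), (-155, 92), (-154, 92), (-153, 91), (-152, 91), (-151, 93), (-150, 101), (-149, 115), (-148, 132), (-147, 147), (-146, 157), (-145, 162), (-144, 163), (-143, 162), (-142, 161), (-141, 160), (-140, 159), (-139, 158)]
[(138, 167), (139, 167), (140, 167), (141, 167), (142, 167), (143, 167), (144, 166), (145, 165), (146, 162), (147, 157), (148, 151), (149, 147), (150, 147), (151, 148), (152, 148), (153, 149), (154, 149), (155, 149), (156, 149), (157, 148), (158, 149), (159, 149), (160, 149), (161, 149)]
```

Edge profiles put the shoulders about 5 mm short of the edge, with yaw about 0.1°. The finger-contact position gives the same figure. I'm going back for a last 5 mm nudge.

>>> drive_tool(motion=[{"dx": 5, "dy": -45, "dz": 0, "rx": 0, "ry": 0, "rz": 0, "grip": 0.4}, {"dx": 10, "dy": -90, "dz": 0, "rx": 0, "ry": 0, "rz": 0, "grip": 0.4}, {"dx": 15, "dy": -135, "dz": 0, "rx": 0, "ry": 0, "rz": 0, "grip": 0.4}, {"dx": 20, "dy": -180, "dz": 0, "rx": 0, "ry": 0, "rz": 0, "grip": 0.4}, {"dx": 25, "dy": -225, "dz": 0, "rx": 0, "ry": 0, "rz": 0, "grip": 0.4}])

```text
t: 8.2
eef_pos: [0.5228, -0.3027, 0.2197]
eef_rot: [3.087, -0.579, 0.001]
force: [0.6, 0.1, -0.2]
finger_gap: 0.0594
```

>>> drive_tool(motion=[{"dx": 0, "dy": -45, "dz": 0, "rx": 0, "ry": 0, "rz": 0, "grip": 0.4}, {"dx": 0, "dy": -80, "dz": 20, "rx": 0, "ry": 0, "rz": 0, "grip": 0.4}, {"dx": 0, "dy": -103, "dz": 50, "rx": 0, "ry": 0, "rz": 0, "grip": 0.4}, {"dx": 0, "dy": -103, "dz": 90, "rx": 0, "ry": 0, "rz": 0, "grip": 0.4}, {"dx": 0, "dy": -103, "dz": 90, "rx": 0, "ry": 0, "rz": 0, "grip": 0.4}])

```text
t: 8.7
eef_pos: [0.5575, -0.204, 0.1228]
eef_rot: [-3.086, 0.575, 0.017]
force: [-0.5, 0.0, -0.1]
finger_gap: 0.06
```

```bash
python3 -c "
from h import *
goto(np.load('ps2.npy'),.008,.0865,.028)"
```

```text
t 8.7 pos [ 0.5575 -0.204   0.1228] F [-0.5  0.  -0.1] gap 0.06 q [-0.41  0.09  1.42 -0.    1.64  1.53]
in slab mm [  2.9  89.7 122.8] yaw rel 0.34
tool shift mm [ 6.1  3.2 94.7] turn deg [-0.   0.6  0.3]
```

>>> drive_tool(motion=[{"dx": 6, "dy": 3, "dz": 35, "rx": 0, "ry": 0.6, "rz": 0.3, "grip": 0.4}, {"dx": 6, "dy": 3, "dz": 65, "rx": 0, "ry": 0.6, "rz": 0.3, "grip": 0.4}, {"dx": 6, "dy": 3, "dz": 85, "rx": 0, "ry": 0.6, "rz": 0.3, "grip": 0.4}, {"dx": 6, "dy": 3, "dz": 93, "rx": 0, "ry": 0.6, "rz": 0.3, "grip": 0.4}, {"dx": 6, "dy": 3, "dz": 93, "rx": 0, "ry": 0.6, "rz": 0.3, "grip": 0.4}])

```text
t: 9.2
eef_pos: [0.561, -0.209, 0.0302]
eef_rot: [-3.087, 0.584, 0.001]
force: [0.6, -0.5, 0.2]
finger_gap: 0.0599
```

```bash
python3 -c "
from h import *
goto(np.load('ps2.npy'),-.0188,.0865,.0285)"
```

```text
t 9.2 pos [ 0.561  -0.209   0.0302] F [ 0.6 -0.5  0.2] gap 0.0599 q [-0.41  0.14  1.53  0.    1.47  1.53]
in slab mm [ 8.  86.4 30.2] yaw rel 0.01
tool shift mm [-26.8  -0.1   1.7] turn deg [-0.  0.  0.]
```

>>> drive_tool(motion=[{"dx": -6, "dy": 0, "dz": 1.5, "rx": 0, "ry": 0, "rz": 0, "grip": 0.4}, {"dx": -12, "dy": 0, "dz": 1.5, "rx": 0, "ry": 0, "rz": 0, "grip": 0.4}, {"dx": -17, "dy": 0, "dz": 1.5, "rx": 0, "ry": 0, "rz": 0, "grip": 0.4}, {"dx": -20, "dy": 0, "dz": 1.5, "rx": 0, "ry": 0, "rz": 0, "grip": 0.4}, {"dx": -22, "dy": 0, "dz": 1.5, "rx": 0, "ry": 0, "rz": 0, "grip": 0.4}])

```text
t: 9.7
eef_pos: [0.5405, -0.2009, 0.0293]
eef_rot: [3.087, -0.584, 0.0]
force: [2.0, -1.3, 0.5]
finger_gap: 0.0594
```

```bash
python3 -c "
from h import *
goto(np.load('ps2.npy'),-.0188,.0865,.0285)"
```

```text
t 9.7 pos [ 0.5405 -0.2009  0.0293] F [ 2.  -1.3  0.5] gap 0.0594 q [-0.41  0.08  1.6   0.    1.46  1.53]
in slab mm [-14.1  86.4  29.3] yaw rel 0.02
tool shift mm [-4.7 -0.1  0.8] turn deg [ 0. -0.  0.]
```

>>> drive_tool(motion=[{"dx": -1, "dy": 0, "dz": 0, "rx": 0, "ry": 0, "rz": 0, "grip": 0.4}, {"dx": -2, "dy": 0, "dz": 0, "rx": 0, "ry": 0, "rz": 0, "grip": 0.4}, {"dx": -3, "dy": 0, "dz": 0, "rx": 0, "ry": 0, "rz": 0, "grip": 0.4}, {"dx": -4, "dy": 0, "dz": 0, "rx": 0, "ry": 0, "rz": 0, "grip": 0.4}, {"dx": -4.7, "dy": 0, "dz": 0, "rx": 0, "ry": 0, "rz": 0, "grip": 0.4}])

```text
t: 10.2
eef_pos: [0.5364, -0.1993, 0.0296]
eef_rot: [3.087, -0.584, 0.002]
force: [2.2, 0.2, 1.4]
finger_gap: 0.06
```

>>> drive_tool(motion=[{"dx": 0, "dy": 0, "dz": 0, "rx": 0, "ry": 0, "rz": 0, "grip": 0.4}])

```text
t: 10.3
eef_pos: [0.5363, -0.1993, 0.0296]
eef_rot: [3.087, -0.584, 0.001]
force: [0.9, -0.7, 0.5]
finger_gap: 0.0598
```

```bash
python3 -c "
from h import *
goto(np.load('ps2.npy'),-.0188,.0865,.0285)"
```

```text
t 10.3 pos [ 0.5363 -0.1993  0.0296] F [ 0.9 -0.7  0.5] gap 0.0598 q [-0.42  0.07  1.61  0.    1.46  1.53]
in slab mm [-18.5  86.4  29.6] yaw rel 0.01
tool shift mm [-0.3 -0.1  1.1] turn deg [ 0.  -0.1  0. ]
```

Now retreat the same way and measure.

>>> drive_tool(motion=[{"dx": 6, "dy": 0, "dz": 0, "rx": 0, "ry": 0, "rz": 0, "grip": 0.4}, {"dx": 15, "dy": 0, "dz": 0, "rx": 0, "ry": 0, "rz": 0, "grip": 0.4}, {"dx": 25, "dy": 0, "dz": -40, "rx": 0, "ry": 0, "rz": 0, "grip": 0.4}, {"dx": 25, "dy": 0, "dz": -90, "rx": 0, "ry": 0, "rz": 0, "grip": 0.4}, {"dx": 25, "dy": 0, "dz": -140, "rx": 0, "ry": 0, "rz": 0, "grip": 0.4}])

```text
t: 10.8
eef_pos: [0.5595, -0.2083, 0.17]
eef_rot: [-3.086, 0.584, 0.003]
force: [0.5, -0.5, 0.1]
finger_gap: 0.06
```

>>> drive_tool(motion=[{"dx": 0, "dy": 30, "dz": -50, "rx": 0, "ry": 0, "rz": 0, "grip": 0.4}, {"dx": 0, "dy": 80, "dz": -50, "rx": 0, "ry": 0, "rz": 0, "grip": 0.4}, {"dx": 0, "dy": 130, "dz": -50, "rx": 0, "ry": 0, "rz": 0, "grip": 0.4}, {"dx": 0, "dy": 180, "dz": -50, "rx": 0, "ry": 0, "rz": 0, "grip": 0.4}, {"dx": 0, "dy": 230, "dz": -50, "rx": 0, "ry": 0, "rz": 0, "grip": 0.4}])

```text
t: 11.3
eef_pos: [0.4768, -0.4198, 0.2199]
eef_rot: [-3.086, 0.583, 0.003]
force: [0.5, 0.2, -0.4]
finger_gap: 0.0597
```

>>> drive_tool(motion=[{"dx": -10, "dy": 40, "dz": 0, "rx": 0, "ry": 0, "rz": 0, "grip": 0.4}, {"dx": -20, "dy": 80, "dz": 0, "rx": 0, "ry": 0, "rz": 0, "grip": 0.4}, {"dx": -30, "dy": 110, "dz": 0, "rx": 0, "ry": 0, "rz": 0, "grip": 0.4}, {"dx": -30, "dy": 110, "dz": 0, "rx": 0, "ry": 0, "rz": 0, "grip": 0.4}])

```text
t: 11.7
eef_pos: [0.4056, -0.5148, 0.2186]
eef_rot: [-3.085, 0.592, 0.007]
force: [0.3, 0.8, -0.6]
finger_gap: 0.0599
```

```bash
python3 meas.py 9; python3 prof.py .0865|head -8; python3 -c "
from h import *
s=snap('scene','scene9.png');cv2.imwrite('pics/scene9z.png',cv2.resize(s['pixels'][200:280,205:315,::-1],None,fx=7,fy=7,interpolation=cv2.INTER_CUBIC))"
```

```text
IoU 0.971853091974469 0.940429767670963 rel (x past edge, y, yaw): [1.31638335e+00 8.60961228e+01 5.57637484e-02] [-0.28408353 86.60002134 -0.12051428]
jam_jar [[366.0, 240.0, 406.0, 286.0]]
weight [[288.0, 297.0, 309.0, 316.0]]
cam [ 0.40162638 -0.26971428  0.91101311]
left 1 far edge z42 -30.31 shoulder z42 -148.86 z30 -149.32
left 2 far edge z42 -30.74 shoulder z42 -148.46 z30 -148.93
right 1 far edge z42 -30.54 shoulder z42 -148.75 z30 -149.17
right 2 far edge z42 -30.89 shoulder z42 -148.38 z30 -148.77
slab left [-148.58]
slab right [-148.43]
slab far right [-148.31]
```

View pics/ov9.png

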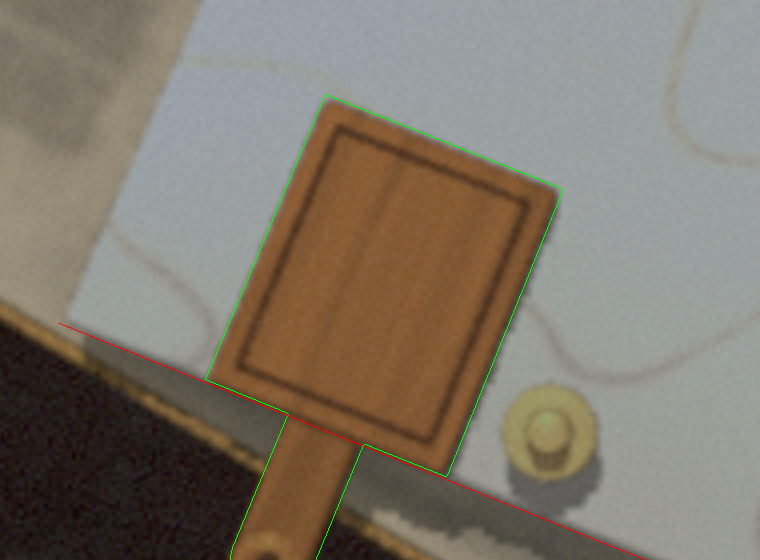

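View pics/scene9z.png

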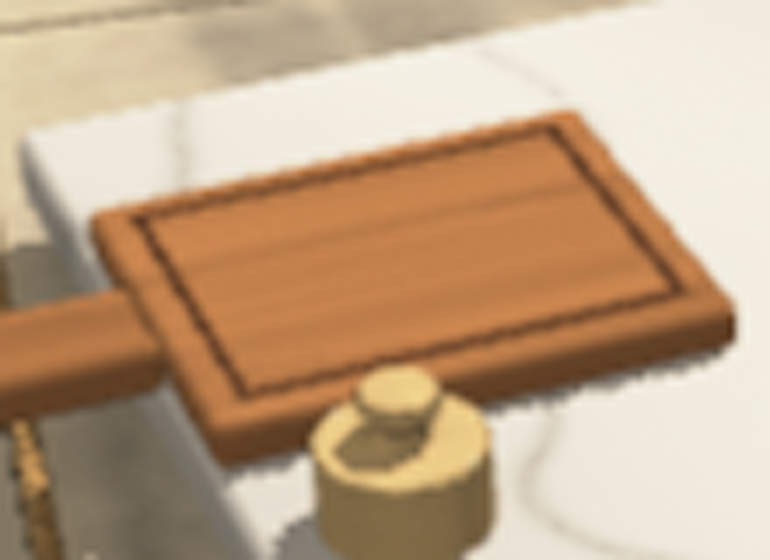

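The shoulders run along the edge in both views, the board is square and flat, and the jar and weight haven't moved. I'm handing it in.

```bash
python3 -c "
from h import *
print(manip.state()['t']); print(manip.job_done())"
```

```text
12.15
the job is handed in; nothing more can be done
None
```

I pushed the board with two spread fingertips on its far edge until the whole handle stuck out over the slab's front edge. I then backed the arm away and handed the job in at about 12 s of the 38 s allowed.

- **First push:** it squared the board up. I stopped it about 5 mm short, backed off to measure, and then nudged the board the rest of the way. The fingers never went near the handle.
- **Flushness:** the last checks differ slightly. The network-mask fit puts the shoulders 1.3 mm short of the edge, the colour fit 0.3 mm past it, and the edge profiles level to 0.5 mm past it. So they are flush to about 1 mm.
- **Squareness:** the two fits give about 0.1° either way.
- **Other things:** the board lies flat. The jar and weight show at their starting pixel positions, to within 1–4 pixels in the network boxes. The other items I judged only by eye, and they look unmoved in the pictures.
- **Forces:** the largest reading I saw was about 2 N. I read force only at the end of each move call, not continuously.

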